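# Fit the snap ring on the injector spindle

## Task

Take the blue-handled ring pliers from their rest, put both tips into the eyes of the copper snap ring lying on top of the spindle, spread the ring and gently slide it down over the thick collar until it rests on the brass washer, then let it contract fully and centred into the groove there. Press lightly, hang the pliers back in their rest, and leave everything else on the bench alone.

Things in the scene. Friction and masses are not known exactly. Their poses are not given: they have to be found in the camera images.
- spindle: fixed upright spindle on a teal 100 x 100 x 25 mm base that is jacked up 0 to 12 mm above the table on a round foot. Origin: on the axis at the base's underside, z up. Heights above it: brass washer diameter 53, top face at 66 mm; dark groove diameter 35 from 66 to 70.5; aluminium collar diameter 40 from 70.5 to 77 (sharp edges); thin aluminium end diameter 28 from 77 to 82
- spindle_seat (a point): point on the spindle's axis at the washer's top face (66 mm above the base), where the fitted ring's underside belongs. The spread ring's back sags first onto the washer; friction on the tips may hold its lugs 1-2 mm high until let go. As it contracts the tips must follow its eyes out to 31 mm from the axis under a light outward pull, or it hangs off centre, pinching the groove
- spindle_shoulder (a point): point on the spindle's axis on top of the thick collar (77 mm above the base, 11 above the washer's face), where the ring lies at the start
- ring: flat copper C-shaped snap ring, 3 mm thick, inside diameter 36.4, band 8 mm wide, about 50 g, loose round the spindle's thin end, up to 4 mm off centre. Two stiff halves hinged at the C's back (x = -22 mm). Origin: centre of the circle, at the underside, in the half with eye a; when shut, x points to the gap, z up. Pressed on a lug alone it tips up
- ring_eye_a (a point): centre of eye a, at the lug's top face; when shut at x = 31, y = +9 mm from the ring's centre. An eye is a 7 x 7 mm through hole in a lug 12.5 mm square
- ring_eye_b (a point): centre of eye b, at the lug's top face; when shut at x = 31, y = -9 mm; same size as eye a. With the tips in the eyes the blocks and feet of the pliers rest on the ring: a firm stop 6 mm below the lugs' top face for the tip ends
- ring_jaw (a joint): angle between the ring's halves: 0 shut, at most 0.6 rad, sprung: about 2 N at the eyes when shut, 7 N at 0.4. From about 0.37 it clears the collar, if also drawn back: the tips must then stand 22 to 26 mm from the spindle's axis (31 when shut and centred), with the axis on the middle line between them. Full squeeze of the pliers gives 0.38 to 0.46
- pliers: ring pliers, 0.16 kg. Origin midway between the tip ends, z up, y along the tips' line. Tips diameter 4, z 0-6 mm, 17 apart at rest; above each an 11 x 11 block whose underside (z 6) bears on a lug; dark cross-head 18 (x) x 64 (y), z 22-36; from it two feet reach to -x (x -22 to -38, |y| 22.5-32, undersides z 6) to bear on the ring's band beside the collar: -x must face the ring's centre
- pliers_grip (a point): midway between the two upright blue handle plates (24 wide in x, z 42 to 88), 68 mm above the tip ends: grip here from above, along y. Outer faces 58 mm apart at rest; squeezing by d spreads the tips by d, to a stop at d = 28 (plates 30, tips 45 mm). Spring 20 N at rest to 32 N at the stop, the ring adds up to 9 N: set the grip to 50 N or more, steer by the opening
- rest: fixed grey pliers rest, base 70 x 100 mm. Origin: centre of its underside. Posts at y = -30 and +30 carry the ends of the pliers' cross-head at height 50 mm, between lips 8 mm high with 3 mm play on every side; the space between the posts is open for the tips. The pliers' y axis lies along the rest's; hanging, the tip ends are 28 mm above the table
- rest_seat (a point): point midway between the two posts at their top height (50 mm), where the middle of the cross-head's underside belongs
- mould_a: loose pink rubber mould block 75 x 50 x 22 mm, bystander
- mould_b: loose pink rubber mould block 75 x 50 x 22 mm, bystander
- mould_c: loose ochre mould block 75 x 50 x 22 mm, bystander
- spray: loose spray can diameter 52, height 150 mm, bystander
- driver: loose screwdriver lying on the bench, bystander
- nozzle: loose brass nozzle, diameter 28, height 34 mm, bystander
Mind the look-alikes: they are no part of the job. What is shaped like the spindle but pink or red is not meant.

How it is judged (in metres and radians):
On the way, in this order (a step that is already met when the one before it is completed fails the run):
1. the pliers hold the ring spread wide, still round the spindle (value of joint ring_jaw above 0.3 rad and contact force between pliers and ring above 1 N and horizontal distance between ring and spindle below 0.02 m), for 0.1 s.
2. the ring has contracted into the groove on the washer (value of joint ring_jaw below 0.06 rad and z of ring in the frame of spindle_seat between -0.002 and 0.003 m and horizontal distance between ring and spindle below 0.003 m), for 0.2 s.
At the end, for the whole second after the job is handed in: The ring is shut (under 0.06 rad) in the groove: underside -2 to +3 mm from the washer's face, centre within 3 mm of the axis, flat within 0.1 rad, at rest. The pliers, clear of it, hang at rest on the posts of their rest: upright within 0.12 rad, within 7 mm of its middle, down within 4 mm (all of step 2 and angle between ring's own z axis and vertical below 0.1 rad and linear speed of each of ring, pliers below 0.02 m/s and contact force between pliers and ring below 0.1 N and horizontal distance between pliers and rest below 0.007 m and z of pliers in the frame of rest below 0.032 m and angle between pliers's own z axis and vertical below 0.12 rad); the robot touches nothing.
It fails at once if the ring is pressed or dragged against the spindle with more than 25 N (contact force between ring and spindle above 25 N).
It fails at once if the pliers are pressed against the spindle stand with more than 25 N (contact force between pliers and spindle above 25 N).
It fails at once if a bystander is moved by more than 20 mm (distance of any of mould_a, mould_b, mould_c, spray, driver, nozzle from where it was at the start of the episode above 0.02 m).
It also fails if it takes over 69 s, if anything falls off the work surface, if the arm or the gripper's body presses on something with over 40 N, if the wrist force passes 120 N, or if a joint passes its speed limit or range.

## Robot

A 6-joint arm with a two-finger parallel gripper is mounted at the origin on the work surface. World frame = base frame: x ahead of the robot, y to its left, z up, the work surface at z = 0. Lengths are in mm, angles in degrees, forces in N, time in s.
With the tool pointing down it reaches from about 300 to 850 mm from the base axis. Payload 4.2 kg.
Tool frame: the origin (TCP) lies at the very end of the fingers, on their centre line; the grasp point (between the pads) lies 19 mm behind it; z points along the fingers, y is the direction in which the jaws open and shut (so a half turn about z gives the same grasp; the last joint's range is limited). The gripper opens to 91 mm and grips with 3 to 60 N. Pads are 32 mm wide; open, the fingers measure 118 mm over their backs; the gripper's body (76 mm by 178 mm) begins 60 mm behind the grasp point.
Start: joints at [-78.094, 18.312, 89.639, -0, 72.044, -1.146], TCP at [129.857, -560.161, 213.976] pointing down, gripper open.
Joint ranges: [-177.97, 177.97], [-48.28, 115.42], [12.27, 149.76], [-77.06, 257.06], [2.81, 150.46], [-146.56, 146.56]. Speed limits (degrees/s): [147.25, 147.25, 180, 180, 180, 180].

## Interface

Orientations are given as [roll, pitch, yaw] about the fixed x, y, z axes, in that order (R = Rz(yaw) Ry(pitch) Rx(roll)).
In Python, from workcell import monitor, eyes, job gives the robot as it stands.
- The arm moves only by the tool move_arm, never from a script. Its argument "increments" is a list that holds one entry, the list of rows, each a list of 7 numbers: the opening, from 0 (shut) to 1 (fully open), then the shift along the tool's x, y, z in cm, then the turn, a rotation vector about the tool's x, y, z in rad. In form: [[[jaw, x, y, z, ax, ay, az], ...]]. A call has 1 to 12 rows; each row shifts and turns the pose as measured when the row begins, along the tool's axes as they then stand; what a row does not reach is not made up. A row lasts 1/8 s, in which the tool goes at most 62.5 mm and 10.7 degrees, less where a joint would pass 70% of its speed; a pose out of reach is approached as far as the arm can. A call is refused whole if a number of a shift passes 6.25 or a number of a turn 0.188, either way. A call with a gripper value outside its range is refused whole. The fingers move at their own pace and stop on an object; "force" is the grip in N (left out, the last holds). Time passes only in rows, so rows that do not move let the fingers close. It gives the time, the measured TCP pose, the force and the opening at its end, in the units of the state.
- monitor.state(): the state, without advancing time (a new reading comes with each control period).
- eyes.grab_frame(name): name is "scene" or "side" or "wrist"; returns a dict with "color" (480x640x3 uint8, red, green, blue), "z_map" (480x640 float32, mm along the optical axis (not along the pixel's ray), 0 where there is no reading), "camera_matrix" (3x3 intrinsics, pixels), "rvec" (rotation vector, rad) and "tvec" (3), from world to camera coordinates, as OpenCV has them. Camera axes: x right, y down, z forward; pixel columns grow to the right and rows downward; lengths in mm; the calibration is good to about 2 mm. A picture is of the moment at which its call begins.
- job.job_done(): hands the job in, once; it reports no verdict.
The state is a dict: "time_s": time; "qpos": joint angles; "qvel": joint speeds; "effort": joint torques, N m; "ee_pos": TCP position; "ee_rot": TCP orientation; "force": force on the tool from outside, world axes, zero at the start; "torque": the same for the moment, N m; "gripper_width": finger opening in mm.
Only numpy, scipy, OpenCV 4.12 (cv2) and the standard library are available. Lean on these libraries where they do the work, as an engineer would, in place of code of your own. Each camera call takes 0.05 s, during which the arm holds its last target. There are 200 camera calls.

## Working session

There is one attempt and no reset: what is moved stays moved. The work goes in short steps, Python scripts to look and compute and a tool call to move; the robot and the scene stay as the last step left them, time stands still between calls to the robot, and variables do not carry over. Pictures are saved under pics/ and viewed, about 8 in all and at most 12, crops included, and the job is handed in when it is done.

Besides the shell and the picture viewer there is one more tool, called after "Emit:" as a command line: name --argument value ..., lists and objects as JSON in quotes. move_arm: Moves the arm, as the interface text tells. Its arguments: {"type":"object","properties":{"increments":{"type":"array"},"force":{"type":"number"}},"required":["increments"]}

```bash
mkdir -p pics; ls; cat > h.py <<'E'
import numpy as np, cv2
from workcell import monitor, eyes, job
def grab(n, save=None):
    f=eyes.grab_frame(n)
    f={k:np.array(v) if k!='x' else v for k,v in f.items()}
    if save: cv2.imwrite('pics/'+save+'.png', f['color'][:,:,::-1])
    return f
def cloud(f):
    K=f['camera_matrix'];R=cv2.Rodrigues(f['rvec'].astype(float))[0];t=f['tvec'].reshape(3)
    z=f['z_map'].astype(float);v,u=np.mgrid[:480,:640]
    P=np.stack([(u-K[0,2])/K[0,0]*z,(v-K[1,2])/K[1,1]*z,z],-1)
    W=(P-t)@R; W[z==0]=np.nan
    return W
def ray(f,uv,h):
    K=f['camera_matrix'];R=cv2.Rodrigues(f['rvec'].astype(float))[0];t=f['tvec'].reshape(3)
    uv=np.atleast_2d(uv).astype(float)
    d=np.c_[(uv-[K[0,2],K[1,2]])/[K[0,0],K[1,1]],np.ones(len(uv))]@R
    c=-R.T@t
    return c+d*((h-c[2])/d[:,2])[:,None]
E
python3 - <<'E'
from h import *
a=grab('scene','scene0');b=grab('side','side0');c=grab('wrist','wrist0')
for f in (a,b,c): 
    R=cv2.Rodrigues(f['rvec'].astype(float))[0];print((-R.T@f['tvec'].reshape(3)).round(),R[2].round(2),f['camera_matrix'][0,0], (f['z_map']>0).mean())
print(monitor.state())
E
```

```text
pics
[1226.   49.  942.] [-0.61 -0.06 -0.79] 535.5450520817553 0.9960026041666666
[ 463. -926.  590.] [ 0.08  0.86 -0.5 ] 481.45462342225784 0.9959765625
[ 209. -541.  384.] [-0.28 -0.06 -0.96] 348.14973893982443 0.9961458333333333
{'time_s': 0.15, 'qpos': array([-7.80962171e+01,  1.83442492e+01,  8.96896197e+01, -6.55688211e-04,
        7.20414163e+01, -1.14481987e+00]), 'qvel': array([ 0.05297627, -0.08954676, -0.19640809, -0.01826994,  0.08367245,
        0.0628604 ]), 'effort': array([ 3.53660953e-04, -4.12773335e+01, -2.32154095e+01,  7.27700768e-02,
        4.33536794e-02, -9.80271489e-05]), 'ee_pos': array([ 129.756005  , -559.80017174,  213.30809704]), 'ee_rot': array([-1.79924717e+02, -8.80810496e-04,  1.30488048e+01]), 'force': array([ 0.15076949, -0.63089738,  0.37171438]), 'torque': array([-0.01051244,  0.01156351,  0.01450218]), 'gripper_width': 91.07963962236545}
```

View pics/scene0.png

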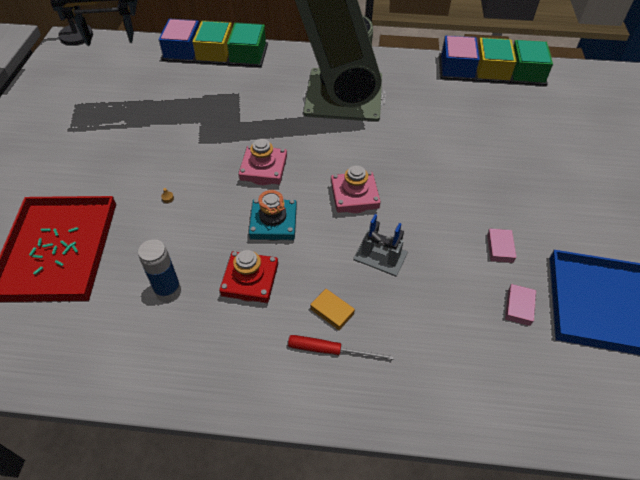

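View pics/side0.png

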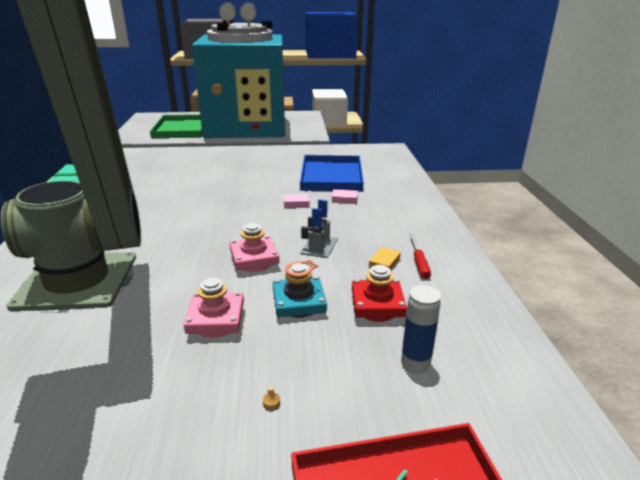

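The scene shows the teal spindle with the copper ring at (272,213) and the pliers in their rest at (384,240). The pink and red look-alike spindles stand around the teal one. Next I'll measure these from the depth clouds.

```bash
python3 - <<'E'
from h import *
for n,box in (('scene',(190,270,240,310)),('side',(255,320,265,335))):
    f=grab(n);W=cloud(f);hsv=cv2.cvtColor(f['color'],cv2.COLOR_RGB2HSV)
    np.savez('pics/'+n,**f)
    H,S,V=hsv[...,0].astype(int),hsv[...,1],hsv[...,2]
    # teal base top
    m=(abs(H-92)<10)&(S>120)&(W[...,2]>15)&(W[...,2]<50)&(W[...,0]>200)
    p=W[m];top=p[p[:,2]>np.median(p[:,2])-3]
    r=cv2.minAreaRect(top[:,:2].astype(np.float32));print(n,'teal',m.sum(),np.median(top[:,2]),r)
    c=np.array(r[0])
    d=np.hypot(W[...,0]-c[0],W[...,1]-c[1])
    m=(d<60)&(W[...,2]>55)
    for q,nm in (((H<14)&(S>110),'copper'),((S<60)&(V>100),'alu'),((H>=15)&(H<30)&(S>90),'brass')):
        p=W[m&q]; 
        if len(p): print(nm,len(p),p.mean(0).round(1),np.percentile(p,[3,50,97],axis=0).round(1).tolist())
    m=(abs(H-112)<10)&(S>120)&(W[...,2]>50)&(W[...,2]<140)&(W[...,0]>250)&(W[...,0]<800)&(W[...,1]>-150)&(W[...,1]<250)
    p=W[m];print('blue',len(p),p.mean(0).round(1),np.percentile(p,[2,50,98],axis=0).round(1).tolist())
    c=np.median(p,0)
    d=np.hypot(W[...,0]-c[0],W[...,1]-c[1])
    m=(d<95)&(W[...,2]>4)&(W[...,2]<14)&(S<70)
    p=W[m];print('restbase',len(p),np.median(p[:,2]),cv2.minAreaRect(p[:,:2].astype(np.float32)))
    m=(d<75)&(W[...,2]>40)
    x0=np.argwhere(m);print(x0.min(0),x0.max(0))
    for nm,cc in (('s',(190,245,240,305)),('r',(205,275,345,415))) if n=='scene' else (('s',(250,320,265,335)),('r',(195,260,295,345))):
        cv2.imwrite(f'pics/{n}_{nm}.png',cv2.resize(f['color'][cc[0]:cc[1],cc[2]:cc[3],::-1],(400,400),interpolation=cv2.INTER_CUBIC))
i=[cv2.imread(f'pics/{k}.png') for k in('scene_s','scene_r')]
cv2.imwrite('pics/m.png',np.hstack(i))
E
```

```text
scene teal 1080 35.08352812822107 ((487.18341064453125, -121.87376403808594), (100.79137420654297, 99.22394561767578), 6.2699689865112305)
copper 218 [ 490.4 -119.9   89.1] [[460.5, -146.3, 74.2], [493.3, -118.0, 90.1], [519.2, -96.3, 92.9]]
alu 168 [ 485.8 -122.2   90.3] [[469.3, -139.3, 85.1], [486.6, -121.7, 90.9], [500.9, -107.6, 94.2]]
brass 63 [ 504.2 -122.4   76.1] [[482.2, -140.9, 69.9], [505.4, -125.6, 75.4], [512.9, -97.7, 87.5]]
blue 174 [548.3 118.3  99.1] [[526.3, 89.7, 73.2], [547.6, 100.4, 100.2], [565.5, 148.1, 118.5]]
restbase 737 6.258423770174245 ((546.8739624023438, 100.51576232910156), (178.89437866210938, 168.50267028808594), 36.2061882019043)
[214 362] [257 403]
side teal 1601 34.280776891450444 ((367.9371337890625, 444.572021484375), (263.92822265625, 1252.982666015625), 3.2624762058258057)
blue 262 [542.  109.9  92.9] [[523.4, 86.5, 69.8], [541.3, 93.9, 93.4], [559.7, 144.8, 114.5]]
restbase 263 5.385791245409861 ((541.9124145507812, 115.50362396240234), (101.7367935180664, 69.16447448730469), 70.70458984375)
[199 300] [239 329]
```

View pics/m.png

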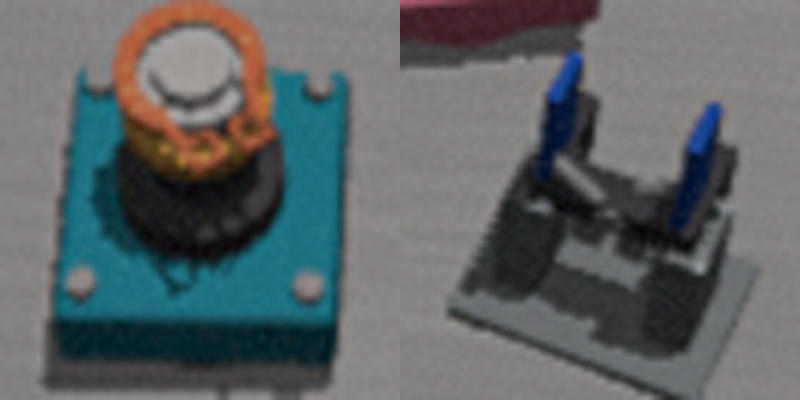

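The left crop shows the ring's gap facing lower right, which is world +x+y. In the right crop the pliers' handles stand across the rest, and its long edge lies at about 71° in the world. I'll move over the spindle for a close look.

Emit:
move_arm --increments '[[[1, 4.4, -3.4, 0, 0, 0, 0], [1, 4.4, -3.4, 0, 0, 0, 0], [1, 4.4, -3.4, 0, 0, 0, 0], [1, 4.4, -3.4, 0, 0, 0, 0], [1, 4.4, -3.4, 0, 0, 0, 0], [1, 4.4, -3.4, 0, 0, 0, 0], [1, 4.4, -3.4, 0, 0, 0, 0], [1, 4.4, -3.4, 0, 0, 0, 0], [1, 4.4, -3.4, 0, 0, 0, 0], [1, 4.4, -3.4, 0, 0, 0, 0], [1, 0, 0, 2, 0, 0, 0], [1, 0, 0, 0, 0, 0, 0]]]'

```text
time_s: 1.75
ee_pos: [494.0, -117.0, 192.9]
ee_rot: [179.9, -0.2, 13.0]
force: [-0.4, 1.0, 1.3]
gripper_width: 91.3
```

```bash
python3 - <<'E'
from h import *
s=monitor.state();print(s['ee_pos'],s['ee_rot'],s['qpos'].round())
f=grab('wrist','w1');np.savez('pics/w1',**f)
E
```

```text
[ 494.04823635 -116.96491239  192.9183632 ] [179.85736754  -0.21571279  12.95129916] [-15.  13. 100.  -0.  66.  62.]
```

View pics/w1.png

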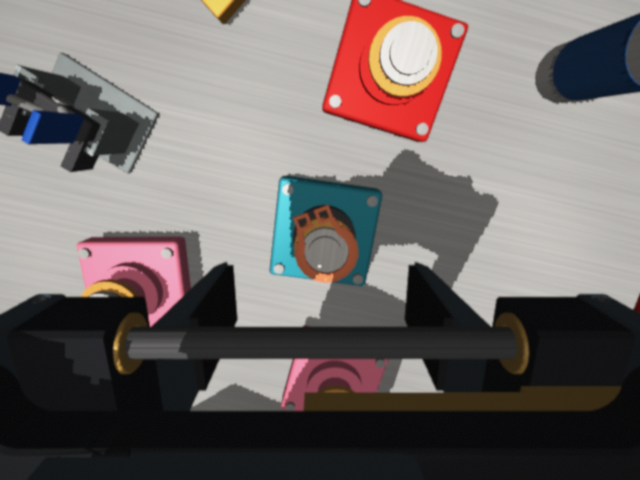

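Wrist view: the ring's lugs are at (318,217) above the spindle end at (326,250), and the pliers in their rest are at (60,110). I'll fit the positions from the depth data.

```bash
cat > fit.py <<'E'
from h import *
from scipy.optimize import least_squares
def circ(p):
    r=least_squares(lambda q:np.hypot(p[:,0]-q[0],p[:,1]-q[1])-q[2],[*p.mean(0),20],loss='soft_l1');return r.x.round(2)
def spindle(f,c0=(487,-122),verbose=True):
    W=cloud(f);hsv=cv2.cvtColor(f['color'],cv2.COLOR_RGB2HSV);H,S,V=[hsv[...,i].astype(int) for i in range(3)]
    m=(abs(H-92)<10)&(S>100)&(abs(W[...,2]-35)<5)&(np.hypot(W[...,0]-c0[0],W[...,1]-c0[1])<80)
    p=W[m];print('teal',len(p),np.median(p[:,2]).round(2),cv2.minAreaRect(p[:,:2].astype(np.float32)))
    d=np.hypot(W[...,0]-c0[0],W[...,1]-c0[1])
    m=((d<30)&(S<70)&(W[...,2]>88)&(W[...,2]<96)).astype(np.uint8)
    n,l,st,ce=cv2.connectedComponentsWithStats(m);k=1+st[1:,4].argmax();m=l==k
    z=np.median(W[m][:,2]);c=max(cv2.findContours(m.astype(np.uint8),0,1)[0],key=len)[:,0]
    hull=cv2.convexHull(c)
    (e,ax,an)=cv2.fitEllipse(hull);print('end disc z',z.round(2),ray(f,e,z).round(1),circ(ray(f,c,z)[:,:2]),len(c))
    m=(((H<16)|(H>174))&(S>110)&(W[...,2]>80)&(d<60)).astype(np.uint8)
    zr=np.median(W[m>0][:,2]);print('ring top z',zr.round(2),m.sum(), np.percentile(W[m>0][:,2],[5,25,75,95]).round(1))
    return m,zr
E
python3 - <<'E'
from fit import *
f=dict(np.load('pics/w1.npz'));m,zr=spindle(f)
v,u=np.nonzero(m);p=ray(f,np.c_[u,v],zr)
print(u.min(),u.max(),v.min(),v.max(),p.min(0).round(1),p.max(0).round(1))
cs,h=cv2.findContours(m,cv2.RETR_CCOMP,1)
for c,hh in zip(cs,h[0]):
    if len(c)>=4: 
        q=c[:,0].mean(0); print('hole' if hh[3]>=0 else 'outer',len(c),q.round(1),ray(f,q,zr)[0].round(1))
W=cloud(f)
k=(np.hypot(W[...,0]-542,W[...,1]-115)<95)&(W[...,2]>4)&(W[...,2]<12)
P=W[k];print('rest',np.median(P[:,2]),cv2.minAreaRect(P[:,:2].astype(np.float32)))
a=cv2.resize(f['color'][195:295,270:385,::-1],(460,400),interpolation=cv2.INTER_CUBIC)
b=cv2.resize(f['color'][40:180,0:165,::-1],(470,400),interpolation=cv2.INTER_CUBIC)
cv2.imwrite('pics/m2.png',a)
E
```

```text
teal 5119 34.78 ((485.28729248046875, -122.50515747070312), (98.93704223632812, 98.32466888427734), 4.788856029510498)
end disc z 91.9 [[ 485.2 -122.4   91.9]] [ 484.99 -122.37   14.  ] 100
ring top z 89.96 1694 [ 88.7  89.4  90.5 297.1]
294 499 206 411 [ 324.2 -313.7   90. ] [522.9 -92.   90. ]
outer 50 [364.5 392.5] [ 357.6 -190.8   90. ]
outer 62 [307.2 398. ] [ 339.6 -139.6   90. ]
outer 366 [323.1 244.1] [ 491.1 -119.8   90. ]
hole 4 [299. 237.] [492.6 -99.2  90. ]
hole 4 [350. 235.] [ 503.6 -139.5   90. ]
hole 4 [333. 221.] [ 511.9 -123.2   90. ]
hole 4 [330. 219.] [ 512.9 -120.4   90. ]
hole 31 [302.3 221.3] [506.1 -99.1  90. ]
hole 31 [323.2 213.7] [ 515.9 -114.1   90. ]
rest 5.558196462315602 ((544.1051025390625, 118.44901275634766), (100.53685760498047, 69.99208068847656), 70.14846801757812)
```

Emit:
move_arm --increments '[[[1, 2.05, -4.35, 0, 0, 0, 0], [1, 2.05, -4.35, 0, 0, 0, 0], [1, 2.05, -4.35, 0, 0, 0, 0], [1, 2.05, -4.35, 0, 0, 0, 0], [1, 2.05, -4.35, 0, 0, 0, 0], [1, 0, 0, 0, 0, 0, 0.145], [1, 0, 0, 0, 0, 0, 0.145], [1, 0, 0, 0, 0, 0, 0.145], [1, 0, 0, 0, 0, 0, 0.145], [1, 0, 0, 0, 0, 0, 0]]]'

```text
time_s: 3.05
ee_pos: [553.8, 116.3, 204.8]
ee_rot: [-179.5, -1.4, -22.3]
force: [0.2, -0.2, -0.6]
gripper_width: 91.6
```

```bash
python3 - <<'E'
from fit import *
s=monitor.state();print(s['ee_pos'],s['ee_rot'],s['qpos'].round(),s['time_s'])
f=grab('wrist','w2');np.savez('pics/w2',**f);W=cloud(f);hsv=cv2.cvtColor(f['color'],cv2.COLOR_RGB2HSV);H,S,V=[hsv[...,i].astype(int) for i in range(3)]
d=np.hypot(W[...,0]-544,W[...,1]-118)
P=W[(d<90)&(W[...,2]>3.5)&(W[...,2]<9)];r=cv2.minAreaRect(P[:,:2].astype(np.float32));print('rest',np.median(P[:,2]),r)
m=(abs(H-112)<12)&(S>120)&(d<60)&(W[...,2]>60)
Z=W[m][:,2];zt=np.percentile(Z,97);print('handle top',zt)
t=W[m&(W[...,2]>zt-3)];a=np.radians(-19.8);R=np.array([[np.cos(a),np.sin(a)],[-np.sin(a),np.cos(a)]])
q=(t[:,:2]-[544.1,118.4])@R.T
for s in (1,-1):
    g=q[q[:,1]*s>0];print(s,len(g),g.min(0),g.max(0),cv2.minAreaRect(t[q[:,1]*s>0][:,:2].astype(np.float32)))
# crosshead & others in 50..68
m=(d<60)&(W[...,2]>60)&(W[...,2]<68);q=(W[m][:,:2]-[544.1,118.4])@R.T
print('xhead',np.median(W[m][:,2]),len(q),np.percentile(q,[2,10,50,90,98],axis=0).round(1).tolist())
E
```

```text
[553.75561271 116.2593756  204.8346653 ] [-179.49446318   -1.36761973  -22.26945068] [ 11.  17.  93.  -0.  69. 123.] 3.05
rest 5.486768790885568 ((544.46875, 118.97010040283203), (99.43356323242188, 69.90542602539062), 70.02841186523438)
handle top 116.56245673747534
1 190 [-11.51597003  23.5507586 ] [12.48898179 28.88678309] ((553.4248046875, 142.8137664794922), (5.135307312011719, 24.002172470092773), 69.00972747802734)
-1 208 [-11.7154126  -28.12894825] [ 12.30725157 -22.44516962] ((535.8330688476562, 94.54500579833984), (5.604407787322998, 24.018260955810547), 69.70130157470703)
xhead 63.4535018151232 1070 [[-36.3, -28.9], [-31.9, -22.7], [-1.4, 1.6], [8.4, 24.1], [9.5, 29.9]]
```

View pics/w2.png

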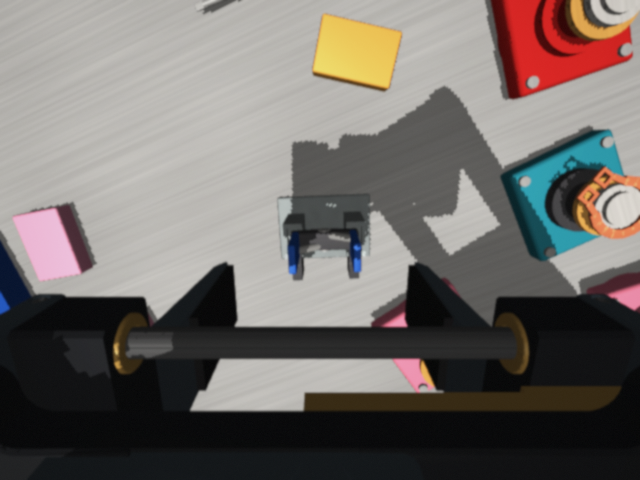

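Wrist view: the rest is centred at (323,225) with the handles at (293,255) and (355,255), and the feet point toward the gripper (pliers −x). This confirms a pliers yaw of about −20.3°.

```bash
cat >> h.py <<'E'
from scipy.spatial.transform import Rotation as Ro
def inc(pos,yaw):
    s=monitor.state();R=Ro.from_euler('xyz',s['ee_rot'],degrees=True);T=Ro.from_euler('xyz',[180,0,yaw],degrees=True)
    print('t',round(s['time_s'],2),'pos',s['ee_pos'].round(1),'rot',s['ee_rot'].round(2),'w',round(s['gripper_width'],1),'F',s['force'].round(1),'q6',s['qpos'][5].round())
    print('shift cm',(R.inv().apply(np.array(pos)-s['ee_pos'])/10).round(3),'turn',(R.inv()*T).as_rotvec().round(4))
E
python3 -c "
from h import *
inc([544.6,118.7,120],-20.3)"
```

```text
t 3.1 pos [553.8 116.3 204.9] rot [-179.49   -1.38  -22.23] w 91.3 F [0.2 0.6 0.3] q6 123.0
shift cm [-1.148  0.2    8.458] turn [-0.0085 -0.0242 -0.0336]
```

Emit:
move_arm --increments '[[[1, -0.57, 0.1, 4.2, -0.0085, -0.024, -0.034], [1, -0.57, 0.1, 4.2, 0, 0, 0], [1, 0, 0, 0, 0, 0, 0]]]' --force 55

```text
time_s: 3.48
ee_pos: [545.3, 117.4, 121.5]
ee_rot: [-179.8, -0.3, -20.0]
force: [-0.3, -0.1, 0.2]
gripper_width: 91.2
```

```bash
python3 -c "
from h import *
inc([544.6,118.7,77],-20.3)"
```

```text
t 3.48 pos [545.3 117.4 121.5] rot [-179.85   -0.25  -19.98] w 91.2 F [-0.3 -0.1  0.2] q6 121.0
shift cm [-0.13  -0.084  4.449] turn [-0.0027 -0.0044  0.0056]
```

Emit:
move_arm --increments '[[[1, -0.06, -0.04, 2.2, 0, 0, 0.005], [1, -0.06, -0.04, 2.2, 0, 0, 0], [0.8, 0, 0, 0, 0, 0, 0], [0.7, 0, 0, 0, 0, 0, 0], [0.62, 0, 0, 0, 0, 0, 0], [0.62, 0, 0, 0, 0, 0, 0], [0.62, 0, 0, 0, 0, 0, 0]]]'

```text
time_s: 4.35
ee_pos: [552.6, 118.8, 87.2]
ee_rot: [-179.3, -1.2, -20.1]
force: [-0.2, 0.1, -0.8]
gripper_width: 56.9
```

```bash
python3 -c "
from h import *
inc([544.6,118.7,77],-20.3)"
```

```text
t 4.35 pos [552.6 118.8  87.2] rot [-179.34   -1.16  -20.09] w 56.9 F [-0.2  0.1 -0.8] q6 121.0
shift cm [-0.772  0.294  1.006] turn [-0.0116 -0.0203  0.0039]
```

The arm lagged, so the grip sits 8 mm off in x and 10 mm too high. I'll open, correct and regrip.

Emit:
move_arm --increments '[[[0.8, 0, 0, 0, 0, 0, 0], [0.8, 0, 0, 0, 0, 0, 0]]]'

```text
time_s: 4.6
ee_pos: [552.9, 119.0, 87.6]
ee_rot: [-179.3, -1.2, -20.1]
force: [0.5, -0.4, 0.9]
gripper_width: 71.9
```

Emit:
move_arm --increments '[[[0.8, -0.77, 0.29, 1, -0.0116, -0.02, 0.004]]]'

```text
time_s: 4.72
ee_pos: [545.4, 119.1, 77.8]
ee_rot: [-179.9, -0.1, -20.3]
force: [-1.0, -0.5, 0.6]
gripper_width: 72.7
```

```bash
python3 -c "
from h import *
inc([544.6,118.7,77],-20.3)
print(monitor.state()['qvel'].round(2))"
```

```text
t 4.72 pos [545.4 119.1  77.8] rot [-1.7992e+02 -1.0000e-01 -2.0330e+01] w 72.7 F [-1.  -0.5  0.6] q6 121.0
shift cm [-0.058  0.063  0.081] turn [-0.0014 -0.0018 -0.0005]
[1.31 5.92 6.74 0.33 0.42 2.94]
```

Emit:
move_arm --increments '[[[0.8, 0, 0, 0, 0, 0, 0]]]'

```text
time_s: 4.85
ee_pos: [544.2, 119.0, 76.6]
ee_rot: [180.0, 0.1, -20.3]
force: [0.9, -0.6, 0.2]
gripper_width: 73.2
```

```bash
python3 -c "
from h import *
inc([544.6,118.7,77],-20.3)
print(monitor.state()['qvel'].round(2))"
```

```text
t 4.85 pos [544.2 119.   76.6] rot [ 1.7998e+02  5.0000e-02 -2.0330e+01] w 73.2 F [ 0.9 -0.6  0.2] q6 121.0
shift cm [ 0.05   0.012 -0.041] turn [ 0.0003  0.0009 -0.0004]
[ 0.02 -0.67 -1.33 -0.06 -0.49  0.04]
```

Emit:
move_arm --increments '[[[0.7, 0, 0, 0, 0, 0, 0], [0.64, 0, 0, 0, 0, 0, 0], [0.62, 0, 0, 0, 0, 0, 0], [0.62, 0, 0, 0, 0, 0, 0]]]'

```text
time_s: 5.35
ee_pos: [544.4, 119.3, 76.6]
ee_rot: [-180.0, 0.0, -20.3]
force: [-0.2, 1.1, -0.7]
gripper_width: 56.8
```

```bash
python3 -c "
from h import *
inc([544.6,118.7,77],-20.3)"
```

```text
t 5.35 pos [544.4 119.3  76.6] rot [-1.7999e+02  4.0000e-02 -2.0330e+01] w 56.8 F [-0.2  1.1 -0.7] q6 121.0
shift cm [ 0.04   0.046 -0.042] turn [-0.0002  0.0008 -0.0005]
```

Emit:
move_arm --increments '[[[0.62, 0, 0, -1.5, 0, 0, 0], [0.62, 0, 0, -3, 0, 0, 0], [0.62, 0, 0, -3, 0, 0, 0], [0.62, 0, 0, -3, 0, 0, 0], [0.62, 0, 0, 0, 0, 0, 0]]]'

```text
time_s: 5.98
ee_pos: [544.4, 118.9, 187.3]
ee_rot: [-180.0, -0.0, -20.3]
force: [-0.4, -0.5, -0.9]
gripper_width: 56.7
```

```bash
python3 -c "
from h import *
inc([511,-106.6,175],33.2)"
```

```text
t 5.97 pos [544.4 118.9 187.3] rot [-1.7999e+02 -1.0000e-02 -2.0330e+01] w 56.7 F [-0.4 -0.5 -0.9] q6 121.0
shift cm [ 4.698 22.303  1.233] turn [-0.000e+00 -3.000e-04 -9.342e-01]
```

Emit:
move_arm --increments '[[[0.62, 0.67, 3.2, 0, 0, 0, 0], [0.62, 0.67, 3.2, 0, 0, 0, 0], [0.62, 0.67, 3.2, 0, 0, 0, 0], [0.62, 0.67, 3.2, 0, 0, 0, 0], [0.62, 0.67, 3.2, 0, 0, 0, 0], [0.62, 0.67, 3.2, 0, 0, 0, 0], [0.62, 0.67, 3.2, 0, 0, 0, 0]]]'

```text
time_s: 6.85
ee_pos: [504.7, -112.0, 179.5]
ee_rot: [179.8, 0.7, -20.0]
force: [-0.2, -0.5, -2.0]
gripper_width: 56.6
```

Emit:
move_arm --increments '[[[0.62, 0, 0, 0, 0, 0, -0.155], [0.62, 0, 0, 0, 0, 0, -0.155], [0.62, 0, 0, 0, 0, 0, -0.155], [0.62, 0, 0, 0, 0, 0, -0.155], [0.62, 0, 0, 0, 0, 0, -0.155], [0.62, 0, 0, 0, 0, 0, -0.155], [0.62, 0, 0, 0, 0, 0, 0]]]'

```text
time_s: 7.72
ee_pos: [497.6, -113.7, 170.3]
ee_rot: [-178.8, 1.3, 34.6]
force: [-0.2, 0.2, -1.4]
gripper_width: 56.7
```

```bash
python3 -c "
from h import *
inc([511,-106.6,160],33.2)"
```

```text
t 7.72 pos [ 497.6 -113.7  170.3] rot [-178.78    1.3    34.63] w 56.7 F [-0.2  0.2 -1.4] q6 41.0
shift cm [1.526 0.198 0.987] turn [-0.021   0.0229  0.0246]
```

Emit:
move_arm --increments '[[[0.62, 0.8, 0.1, 0.4, -0.021, 0.023, 0.025], [0.62, 0.75, 0.1, 0.5, 0, 0, 0], [0.62, 0, 0, 0, 0, 0, 0]]]'

```text
time_s: 8.1
ee_pos: [510.8, -106.3, 158.9]
ee_rot: [-179.9, 0.1, 32.8]
force: [0.5, -0.6, -1.0]
gripper_width: 56.6
```

```bash
python3 - <<'E'
from fit import *
inc([511,-106.6,150],33.2)
f=grab('wrist','w3');np.savez('pics/w3',**f);
try: m,zr=spindle(f)
except Exception as e: print(e)
a=cv2.resize(f['color'][150:310,220:420,::-1],(800,600),interpolation=cv2.INTER_CUBIC)
cv2.imwrite('pics/m3.png',a)
E
```

```text
t 8.1 pos [ 510.8 -106.3  158.9] rot [-1.7988e+02  1.3000e-01  3.2810e+01] w 56.6 F [ 0.5 -0.6 -1. ] q6 44.0
shift cm [0.004 0.035 0.891] turn [-0.0021  0.0023 -0.0068]
teal 4114 34.8 ((485.3063659667969, -122.68511962890625), (98.8008804321289, 99.27906036376953), 4.88984489440918)
end disc z 91.98 [[ 480.2 -125.7   92. ]] [ 478.78 -126.47    8.29] 76
ring top z 90.1 1243 [ 88.8  89.6  90.8 263.4]
```

View pics/m3.png

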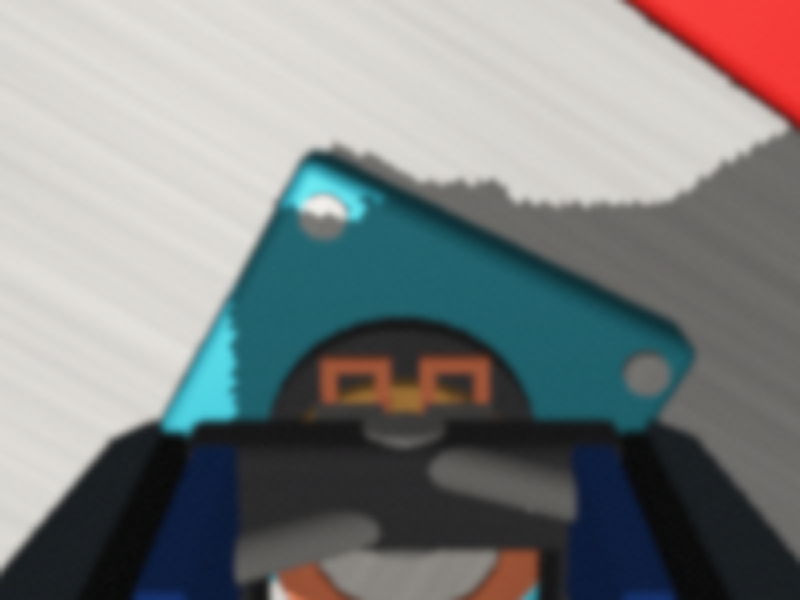

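Crop: the eyes are at (357,380) and (455,382), symmetric about the pliers' midline, with the tips hidden under the cross-head. I'll compute the remaining offset from the lugs' outer edges.

```bash
python3 - <<'E'
from fit import *
f=dict(np.load('pics/w3.npz'))
px=lambda x,y:(220+x/4-.4,150+y/3.75-.4)
pts=[px(320,385),px(390,385),px(420,385),px(490,385),px(355,357),px(455,357)]
p=ray(f,pts,90.0);R=Ro.from_euler('xyz',[-179.88,.13,32.81],degrees=True)
print(p.round(1));print(R.inv().apply(p-[510.8,-106.3,158.9]).round(1))
W=cloud(f);print(W[245:248,307:312,2].round(0),W[245:248,332:337,2].round(0))
e=(p[4]+p[5])/2;d=p[4]-p[5];x=np.array([-d[1],d[0]]);print(np.degrees(np.arctan2(-d[0],d[1])))
# crosshead symmetric check: dark crosshead extents in cloud, tool frame
T=R.inv().apply((W-[510.8,-106.3,158.9]).reshape(-1,3)).reshape(W.shape)
hsv=cv2.cvtColor(f['color'],cv2.COLOR_RGB2HSV)
b=(abs(hsv[...,0].astype(int)-114)<12)&(hsv[...,1]>120)&(abs(T[...,2]+5)<40)&(abs(T[...,0])<40)
for s in(1,-1):
    q=T[b&(T[...,1]*s>0)];print(len(q),np.percentile(q,[3,50,97],axis=0).round(1).tolist())
c=(abs(T[...,2]-12.6)<2.5)&(abs(T[...,0])<30)&(abs(T[...,1])<45);q=T[c];print('xhead',len(q),np.percentile(q,[2,50,98],axis=0).round(1).tolist())
E
```

```text
[[ 502.8  -93.3   90. ]
 [ 509.7 -103.9   90. ]
 [ 512.6 -108.5   90. ]
 [ 519.5 -119.2   90. ]
 [ 511.1  -95.6   90. ]
 [ 520.8 -110.7   90. ]]
[[  0.5 -15.1  68.9]
 [  0.5  -2.4  68.9]
 [  0.5   3.   68.9]
 [  0.5  15.7  68.9]
 [  6.2  -8.7  68.9]
 [  6.2   9.3  68.9]]
[[89. 90. 89. 89. 88.]
 [91. 90. 90. 90. 90.]
 [90. 89. 91. 90. 91.]] [[89. 90. 89. 91. 90.]
 [90. 91. 89. 90. 91.]
 [90. 89. 90. 90. 90.]]
32.84436070096468
1206 [[-6.2, 22.5, -39.9], [11.0, 24.1, -25.1], [13.2, 28.4, 2.4]]
1208 [[-6.0, -28.5, -39.9], [11.0, -24.1, -24.8], [13.2, -22.6, 2.6]]
xhead 2188 [[-24.1, -24.4, 10.6], [1.0, -0.9, 13.0], [10.1, 24.4, 14.7]]
```

Emit:
move_arm --increments '[[[0.62, -0.04, 0.03, 0.7, -0.002, 0.002, 0], [0.62, 0, 0, 0.4, 0, 0, 0], [0.62, 0, 0, 0, 0, 0, 0]]]'

```text
time_s: 8.52
ee_pos: [510.2, -107.1, 147.2]
ee_rot: [-180.0, 0.1, 32.8]
force: [-0.4, -0.5, -1.9]
gripper_width: 57.1
```

```bash
python3 -c "
from h import *
inc([510.5,-106.8,135],32.84)"
```

```text
t 8.53 pos [ 510.2 -107.1  147.2] rot [-1.7998e+02  5.0000e-02  3.2770e+01] w 57.1 F [-0.4 -0.5 -1.9] q6 44.0
shift cm [ 0.045 -0.012  1.224] turn [-0.0003  0.0009 -0.0012]
```

Emit:
move_arm --increments '[[[0.62, 0.04, 0, 0.5, 0, 0, 0], [0.62, 0, 0, 0.35, 0, 0, 0], [0.62, 0, 0, 0.2, 0, 0, 0], [0.62, 0, 0, 0, 0, 0, 0]]]'

```text
time_s: 9.02
ee_pos: [510.6, -107.0, 136.1]
ee_rot: [-180.0, 0.0, 32.8]
force: [0.4, 0.2, -1.9]
gripper_width: 56.7
```

```bash
python3 - <<'E'
from fit import *
inc([510.5,-106.8,132.6],32.84)
f=grab('wrist','w4');g=grab('side')
a=cv2.resize(f['color'][190:290,260:385,::-1],(400,320),interpolation=cv2.INTER_CUBIC)
b=cv2.resize(g['color'][210:320,250:370,::-1],(400,320),interpolation=cv2.INTER_CUBIC)
cv2.imwrite('pics/m4.png',np.hstack([a,b]))
E
```

```text
t 9.03 pos [ 510.6 -107.   136.1] rot [-1.7999e+02  4.0000e-02  3.2760e+01] w 56.7 F [ 0.4  0.2 -1.9] q6 44.0
shift cm [ 0.001 -0.022  0.353] turn [-0.0001  0.0007 -0.0014]
```

View pics/m4.png

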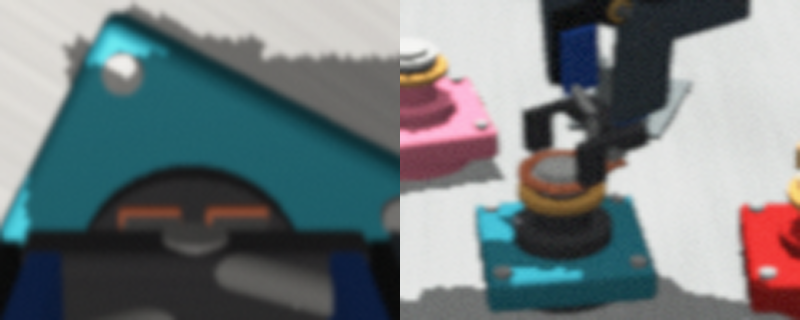

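The lugs sit level under the cross-head. The tip ends are about 2.5 mm below the lug tops with no added force, so they are in the eyes. I'll go down slowly until contact.

Emit:
move_arm --increments '[[[0.62, 0, -0.02, 0.15, 0, 0, 0], [0.62, 0, 0, 0.1, 0, 0, 0]]]'

```text
time_s: 9.38
ee_pos: [510.8, -106.9, 134.0]
ee_rot: [180.0, -0.0, 32.8]
force: [0.3, 0.3, -1.2]
gripper_width: 56.9
```

Emit:
move_arm --increments '[[[0.62, 0, 0, 0.1, 0, 0, 0]]]'

```text
time_s: 9.5
ee_pos: [510.9, -106.9, 133.0]
ee_rot: [180.0, -0.0, 32.8]
force: [0.4, 0.1, -1.8]
gripper_width: 56.8
```

```bash
python3 -c "
from h import *
inc([510.5,-106.8,132.6],32.84)"
```

```text
t 9.5 pos [ 510.9 -106.9  133. ] rot [ 1.7996e+02 -1.0000e-02  3.2760e+01] w 56.8 F [ 0.4  0.1 -1.8] q6 44.0
shift cm [-0.026 -0.027  0.035] turn [ 0.0007 -0.0001 -0.0013]
```

Emit:
move_arm --increments '[[[0.55, -0.02, 0, 0, 0, 0, 0], [0.5, -0.05, 0, 0, 0, 0, 0], [0.45, -0.05, 0, 0, 0, 0, 0], [0.4, -0.07, 0, 0, 0, 0, 0]]]' --force 55

```text
time_s: 10.0
ee_pos: [509.6, -108.0, 133.1]
ee_rot: [179.9, -0.0, 32.8]
force: [0.9, 0.4, -1.5]
gripper_width: 37.2
```

```bash
python3 -c "
from h import *
inc([510.5,-106.8,132.6],32.84)"
```

```text
t 10.0 pos [ 509.6 -108.   133.1] rot [ 1.7992e+02 -5.0000e-02  3.2770e+01] w 37.2 F [ 0.9  0.4 -1.5] q6 44.0
shift cm [ 0.145 -0.053  0.05 ] turn [ 0.0014 -0.0008 -0.0013]
```

Emit:
move_arm --increments '[[[0.35, -0.06, -0.03, 0, 0, 0, 0], [0.32, -0.06, -0.03, 0, 0, 0, 0], [0.3, -0.06, -0.03, 0, 0, 0, 0], [0.3, -0.06, -0.02, 0, 0, 0, 0]]]'

```text
time_s: 10.5
ee_pos: [506.9, -108.5, 133.2]
ee_rot: [179.9, -0.1, 32.8]
force: [0.5, -0.0, -2.2]
gripper_width: 28.1
```

```bash
cat >> h.py <<'E'
def rel(off=0.7):
    inc([510.5,-106.8,132.6],32.84)
    s=monitor.state();d=s['ee_pos'][:2]-[485.2,-122.5];a=np.radians(s['ee_rot'][2])
    print('tip x %.1f lat(pliers y) %.1f tip z above seat %.1f'%(d@[np.cos(a),np.sin(a)]+off,d@[-np.sin(a),np.cos(a)],s['ee_pos'][2]-48.6-75.9))
E
python3 - <<'E'
from h import *
rel()
f=grab('wrist','w5');g=grab('side');np.savez('pics/w5',**f)
a=cv2.resize(f['color'][190:320,240:400,::-1],(400,325),interpolation=cv2.INTER_CUBIC)
b=cv2.resize(g['color'][240:320,260:340,::-1],(400,325),interpolation=cv2.INTER_CUBIC)
cv2.imwrite('pics/m5.png',np.hstack([a,b]))
E
```

```text
t 10.5 pos [ 506.9 -108.5  133.2] rot [ 1.799e+02 -7.000e-02  3.276e+01] w 28.1 F [ 0.5 -0.  -2.2] q6 44.0
shift cm [0.392 0.05  0.058] turn [ 0.0017 -0.0012 -0.0013]
tip x 26.5 lat(pliers y) 0.0 tip z above seat 8.7
```

View pics/m5.png

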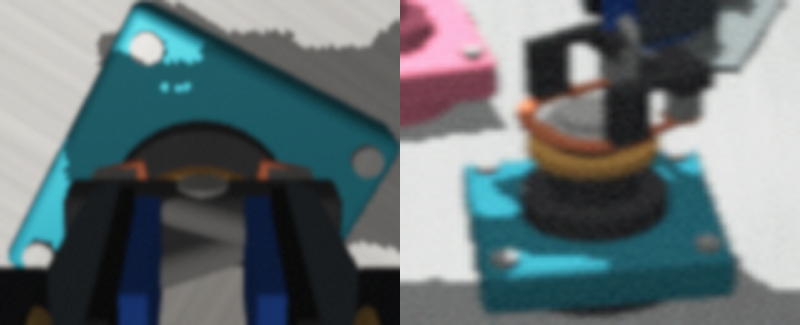

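Both tips hold the ring spread: the lugs lie apart at (130,172) and (285,172), with the collar visible inside. I'll draw it back to about 24 mm, then go down.

Emit:
move_arm --increments '[[[0.3, -0.12, 0, 0, 0, 0, 0], [0.3, -0.1, 0, 0, 0, 0, 0], [0.3, 0, 0, 0, 0, 0, 0]]]'

```text
time_s: 10.98
ee_pos: [504.3, -109.7, 132.8]
ee_rot: [180.0, 0.0, 32.8]
force: [0.6, 0.2, -1.5]
gripper_width: 28.3
```

```bash
python3 -c "
from h import *
rel()"
```

```text
t 10.97 pos [ 504.3 -109.7  132.8] rot [179.97   0.    32.76] w 28.3 F [ 0.6  0.2 -1.5] q6 44.0
shift cm [0.677 0.095 0.018] turn [ 0.0006  0.     -0.0014]
tip x 23.7 lat(pliers y) 0.5 tip z above seat 8.3
```

Emit:
move_arm --increments '[[[0.3, 0, 0, 0.08, 0, 0, 0], [0.3, 0, 0, 0.1, 0, 0, 0]]]'

```text
time_s: 11.22
ee_pos: [504.2, -109.7, 130.8]
ee_rot: [180.0, 0.0, 32.8]
force: [-0.5, -0.7, -2.6]
gripper_width: 28.3
```

```bash
python3 -c "
from h import *
rel()"
```

```text
t 11.22 pos [ 504.2 -109.7  130.8] rot [179.97   0.    32.76] w 28.3 F [-0.5 -0.7 -2.6] q6 44.0
shift cm [ 0.684  0.096 -0.176] turn [ 0.0005  0.0001 -0.0015]
tip x 23.6 lat(pliers y) 0.5 tip z above seat 6.3
```

Emit:
move_arm --increments '[[[0.3, 0, 0.02, 0.12, 0, 0, 0], [0.3, 0, 0, 0.12, 0, 0, 0]]]'

```text
time_s: 11.48
ee_pos: [504.4, -109.8, 128.2]
ee_rot: [180.0, 0.0, 32.8]
force: [0.2, -0.0, -2.4]
gripper_width: 28.3
```

Emit:
move_arm --increments '[[[0.3, 0, 0.02, 0.12, 0, 0, 0], [0.3, 0, 0, 0.12, 0, 0, 0]]]'

```text
time_s: 11.72
ee_pos: [504.5, -110.0, 125.6]
ee_rot: [180.0, 0.0, 32.8]
force: [0.0, -0.0, -1.6]
gripper_width: 28.2
```

```bash
python3 -c "
from h import *
rel()
f=grab('side','s6')
b=cv2.resize(f['color'][240:320,260:340,::-1],(480,480),interpolation=cv2.INTER_CUBIC)
cv2.imwrite('pics/m6.png',b)"
```

```text
t 11.72 pos [ 504.5 -110.   125.6] rot [1.7998e+02 1.0000e-02 3.2760e+01] w 28.2 F [ 0.  -0.  -1.6] q6 44.0
shift cm [ 0.682  0.057 -0.701] turn [ 0.0004  0.0002 -0.0014]
tip x 23.7 lat(pliers y) 0.1 tip z above seat 1.1
```

View pics/m6.png

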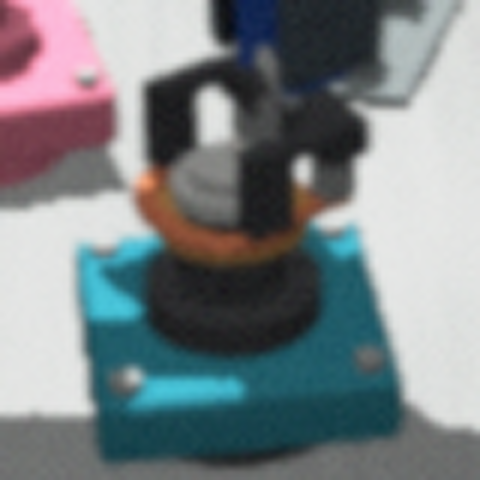

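The ring is now around the collar, with its back sagging to the washer. I'll continue down.

Emit:
move_arm --increments '[[[0.3, 0, 0, 0.12, 0, 0, 0], [0.3, 0, 0, 0.12, 0, 0, 0]]]'

```text
time_s: 12.02
ee_pos: [504.5, -110.0, 123.0]
ee_rot: [180.0, 0.0, 32.8]
force: [0.2, 0.3, -1.8]
gripper_width: 28.3
```

Emit:
move_arm --increments '[[[0.3, 0, 0, 0.08, 0, 0, 0], [0.3, 0, 0, 0, 0, 0, 0]]]'

```text
time_s: 12.28
ee_pos: [504.5, -110.0, 122.3]
ee_rot: [180.0, 0.0, 32.8]
force: [-0.7, -0.3, -1.4]
gripper_width: 28.3
```

```bash
python3 -c "
from h import *
rel()"
```

```text
t 12.28 pos [ 504.5 -110.   122.3] rot [179.98   0.    32.76] w 28.3 F [-0.7 -0.3 -1.4] q6 44.0
shift cm [ 0.673  0.058 -1.033] turn [ 0.0004  0.0001 -0.0015]
tip x 23.7 lat(pliers y) 0.1 tip z above seat -2.2
```

Emit:
move_arm --increments '[[[0.3, 0, 0, 0.06, 0, 0, 0]]]'

```text
time_s: 12.4
ee_pos: [504.6, -110.0, 122.1]
ee_rot: [180.0, -0.0, 32.8]
force: [-1.7, 0.6, 4.1]
gripper_width: 28.2
```

Emit:
move_arm --increments '[[[0.3, 0, 0, 0.06, 0, 0, 0]]]'

```text
time_s: 12.52
ee_pos: [504.7, -109.9, 122.1]
ee_rot: [180.0, -0.0, 32.8]
force: [-2.1, -0.2, 5.0]
gripper_width: 28.3
```

Emit:
move_arm --increments '[[[0.3, 0, 0, 0.03, 0, 0, 0]]]'

```text
time_s: 12.65
ee_pos: [504.6, -109.9, 122.2]
ee_rot: [179.9, -0.0, 32.8]
force: [-1.5, 1.4, 2.4]
gripper_width: 28.3
```

Contact felt at about +5 N, so the lugs are on the washer. Now I'll let it contract while following outward.

Emit:
move_arm --increments '[[[0.34, 0.12, 0, -0.02, 0, 0, 0], [0.37, 0.12, 0, 0, 0, 0, 0]]]'

```text
time_s: 12.9
ee_pos: [506.1, -109.0, 121.9]
ee_rot: [180.0, 0.1, 32.8]
force: [-2.2, -1.3, 2.7]
gripper_width: 33.6
```

```bash
python3 -c "
from h import *
rel()"
```

```text
t 12.9 pos [ 506.1 -109.   121.9] rot [1.7995e+02 6.0000e-02 3.2780e+01] w 33.6 F [-2.2 -1.3  2.7] q6 44.0
shift cm [ 0.482  0.056 -1.066] turn [ 0.0008  0.001  -0.0011]
tip x 25.6 lat(pliers y) 0.1 tip z above seat -2.6
```

Emit:
move_arm --increments '[[[0.4, 0.1, 0, 0, 0, 0, 0], [0.44, 0.08, 0, 0, 0, 0, 0]]]'

```text
time_s: 13.15
ee_pos: [507.5, -108.2, 121.9]
ee_rot: [180.0, 0.1, 32.8]
force: [-2.6, 0.2, 1.4]
gripper_width: 40.0
```

```bash
python3 -c "
from h import *
rel()"
```

```text
t 13.15 pos [ 507.5 -108.2  121.9] rot [1.7995e+02 1.2000e-01 3.2790e+01] w 40.0 F [-2.6  0.2  1.4] q6 44.0
shift cm [ 0.328  0.048 -1.067] turn [ 0.0009  0.002  -0.0008]
tip x 27.2 lat(pliers y) -0.0 tip z above seat -2.6
```

Emit:
move_arm --increments '[[[0.47, 0.1, 0, 0, 0, 0, 0], [0.5, 0.1, 0, 0, 0, 0, 0]]]'

```text
time_s: 13.4
ee_pos: [509.0, -107.2, 121.9]
ee_rot: [180.0, 0.2, 32.8]
force: [-1.7, -1.6, 2.2]
gripper_width: 45.8
```

```bash
python3 -c "
from h import *
rel()"
```

```text
t 13.4 pos [ 509.  -107.2  121.9] rot [1.7995e+02 1.6000e-01 3.2810e+01] w 45.8 F [-1.7 -1.6  2.2] q6 44.0
shift cm [ 0.141  0.048 -1.071] turn [ 0.0008  0.0027 -0.0006]
tip x 29.0 lat(pliers y) -0.0 tip z above seat -2.6
```

Emit:
move_arm --increments '[[[0.54, 0.09, 0, 0, 0, 0, 0], [0.57, 0.08, 0, 0, 0, 0, 0]]]'

```text
time_s: 13.65
ee_pos: [510.5, -106.2, 121.9]
ee_rot: [180.0, 0.2, 32.8]
force: [-2.6, -0.9, 1.7]
gripper_width: 52.2
```

```bash
python3 -c "
from h import *
rel()"
```

```text
t 13.65 pos [ 510.5 -106.2  121.9] rot [1.7996e+02 1.6000e-01 3.2810e+01] w 52.2 F [-2.6 -0.9  1.7] q6 44.0
shift cm [-0.037  0.054 -1.073] turn [ 0.0007  0.0029 -0.0005]
tip x 30.8 lat(pliers y) 0.0 tip z above seat -2.6
```

Emit:
move_arm --increments '[[[0.59, 0.06, 0, 0, 0, 0, 0], [0.61, 0.06, 0, 0, 0, 0, 0]]]'

```text
time_s: 13.9
ee_pos: [511.3, -105.6, 121.8]
ee_rot: [180.0, 0.2, 32.8]
force: [-1.8, -0.4, 2.2]
gripper_width: 55.6
```

```bash
python3 -c "
from h import *
rel()"
```

```text
t 13.9 pos [ 511.3 -105.6  121.8] rot [179.96   0.21  32.82] w 55.6 F [-1.8 -0.4  2.2] q6 44.0
shift cm [-0.136  0.055 -1.081] turn [ 0.0006  0.0036 -0.0003]
tip x 31.8 lat(pliers y) 0.0 tip z above seat -2.7
```

Emit:
move_arm --increments '[[[0.62, 0.05, 0, 0, 0, 0, 0], [0.62, 0.05, 0, 0, 0, 0, 0]]]'

```text
time_s: 14.15
ee_pos: [512.0, -105.2, 121.8]
ee_rot: [180.0, 0.2, 32.8]
force: [-2.7, -1.4, 2.2]
gripper_width: 56.4
```

```bash
python3 -c "
from h import *
rel()"
```

```text
t 14.15 pos [ 512.  -105.2  121.8] rot [179.96   0.24  32.84] w 56.4 F [-2.7 -1.4  2.2] q6 45.0
shift cm [-0.218  0.051 -1.082] turn [ 0.0007  0.0042 -0.0001]
tip x 32.6 lat(pliers y) -0.0 tip z above seat -2.7
```

Emit:
move_arm --increments '[[[0.62, 0.06, 0, 0, 0, 0, 0]]]'

```text
time_s: 14.28
ee_pos: [512.1, -105.1, 121.7]
ee_rot: [180.0, 0.3, 32.9]
force: [-3.2, -1.4, 2.2]
gripper_width: 56.8
```

Emit:
move_arm --increments '[[[0.62, 0.06, 0, 0, 0, 0, 0]]]'

```text
time_s: 14.4
ee_pos: [512.2, -105.1, 121.7]
ee_rot: [180.0, 0.4, 32.9]
force: [-3.6, -2.6, 3.1]
gripper_width: 56.5
```

```bash
python3 - <<'E'
from fit import *
rel()
f=grab('wrist','w7');np.savez('pics/w7',**f)
g=grab('side')
a=cv2.resize(f['color'][190:320,240:400,::-1],(400,325),interpolation=cv2.INTER_CUBIC)
b=cv2.resize(g['color'][240:320,260:340,::-1],(400,325),interpolation=cv2.INTER_CUBIC)
cv2.imwrite('pics/m7.png',np.hstack([a,b]))
E
```

```text
t 14.4 pos [ 512.2 -105.1  121.7] rot [179.97   0.37  32.87] w 56.5 F [-3.6 -2.6  3.1] q6 45.0
shift cm [-0.242  0.054 -1.087] turn [0.0006 0.0065 0.0005]
tip x 32.8 lat(pliers y) -0.0 tip z above seat -2.8
```

View pics/m7.png

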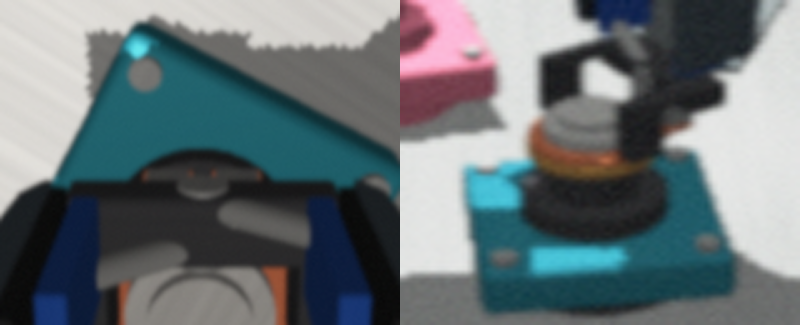

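The ring is shut below the collar on the washer and the pull stops firmly at 32.8 mm. I'll centre the tips in the eyes and lift out.

Emit:
move_arm --increments '[[[0.62, -0.1, 0, 0, 0, 0, 0], [0.62, -0.05, 0, -0.05, 0, -0.003, 0]]]'

```text
time_s: 14.75
ee_pos: [512.0, -105.1, 122.0]
ee_rot: [180.0, 0.4, 32.8]
force: [-1.5, 0.4, -2.1]
gripper_width: 56.8
```

```bash
python3 -c "
from h import *
rel()"
```

```text
t 14.75 pos [ 512.  -105.1  122. ] rot [179.97   0.35  32.8 ] w 56.8 F [-1.5  0.4 -2.1] q6 45.0
shift cm [-0.228  0.06  -1.055] turn [ 0.0005  0.0061 -0.0007]
tip x 32.7 lat(pliers y) 0.1 tip z above seat -2.5
```

Emit:
move_arm --increments '[[[0.62, 0, 0, -0.15, 0, 0, 0], [0.62, 0, 0, -0.2, 0, 0, 0], [0.62, 0, 0, -0.2, 0, 0, 0]]]'

```text
time_s: 15.12
ee_pos: [511.9, -104.5, 126.6]
ee_rot: [-179.9, 0.4, 32.8]
force: [-0.9, -1.4, -2.2]
gripper_width: 56.7
```

```bash
python3 -c "
from h import *
rel()"
```

```text
t 15.12 pos [ 511.9 -104.5  126.6] rot [-179.93    0.38   32.8 ] w 56.7 F [-0.9 -1.4 -2.2] q6 45.0
shift cm [-0.244  0.114 -0.596] turn [-0.0011  0.0067 -0.0007]
tip x 32.9 lat(pliers y) 0.6 tip z above seat 2.1
```

Emit:
move_arm --increments '[[[0.62, -0.07, 0.04, -0.15, 0, 0, 0], [0.62, 0, 0, -0.5, 0, 0, 0], [0.62, 0, 0, -1.5, 0, 0, 0], [0.62, 0, 0, -2.5, 0, 0, 0], [0.62, 0, 0, -2.5, 0, 0, 0], [0.62, 0, 0, 0, 0, 0, 0]]]'

```text
time_s: 15.88
ee_pos: [514.5, -104.9, 204.5]
ee_rot: [179.8, -0.0, 32.8]
force: [0.1, 0.1, -2.0]
gripper_width: 57.0
```

```bash
python3 - <<'E'
from fit import *
rel();inc([544.4,119,190],-20.3)
for n in('wrist','scene'):
    f=grab(n,n+'8');np.savez('pics/'+n+'8',**f)
    W=cloud(f);hsv=cv2.cvtColor(f['color'],cv2.COLOR_RGB2HSV);H,S,V=[hsv[...,i].astype(int) for i in range(3)]
    d=np.hypot(W[...,0]-485.2,W[...,1]+122.5)
    m=(((H<13)|(H>174))&(S>110)&(d<50)&(W[...,2]>60));p=W[m];print(n,len(p),np.percentile(p,[5,50,95],axis=0).round(1).tolist())
    q=p[(p[:,2]>76)&(p[:,2]<84)]
    if len(q)>50:
        A=np.c_[q[:,:2]-[485,-122],np.ones(len(q))];c=np.linalg.lstsq(A,q[:,2],rcond=None)[0];print('plane',c.round(3))
        r=np.hypot(q[:,0]-485.2,q[:,1]+122.5);print('r',np.percentile(r,[5,50,95]).round(1))
f=dict(np.load('pics/wrist8.npz'))
a=cv2.resize(f['color'][200:320,240:400,::-1],(500,400),interpolation=cv2.INTER_CUBIC)
g=dict(np.load('pics/scene8.npz'));b=cv2.resize(g['color'][190:245,245:300,::-1],(300,400),interpolation=cv2.INTER_CUBIC)
cv2.imwrite('pics/m8.png',np.hstack([a,b]))
E
```

```text
t 15.88 pos [ 514.5 -104.9  204.5] rot [ 1.7982e+02 -1.0000e-02  3.2760e+01] w 57.0 F [ 0.1  0.1 -2. ] q6 45.0
shift cm [-0.442 -0.079  7.193] turn [ 0.0032 -0.0002 -0.0013]
tip x 34.9 lat(pliers y) -1.0 tip z above seat 80.0
t 15.88 pos [ 514.5 -104.9  204.5] rot [ 1.7982e+02 -1.0000e-02  3.2760e+01] w 57.0 F [ 0.1  0.1 -2. ] q6 45.0
shift cm [ 14.63  -17.213   1.401] turn [ 0.0029 -0.0017  0.9262]
wrist 599 [[482.6, -131.7, 76.6], [507.7, -103.7, 78.9], [520.8, -92.4, 161.8]]
plane [-0.0000e+00 -2.0000e-03  7.8884e+01]
r [21.4 27.3 37.7]
scene 152 [[479.2, -144.5, 75.2], [504.7, -113.1, 79.4], [521.9, -94.3, 280.5]]
plane [ 0.0000e+00 -5.0000e-03  7.9549e+01]
r [20.4 25.9 38.1]
```

View pics/m8.png

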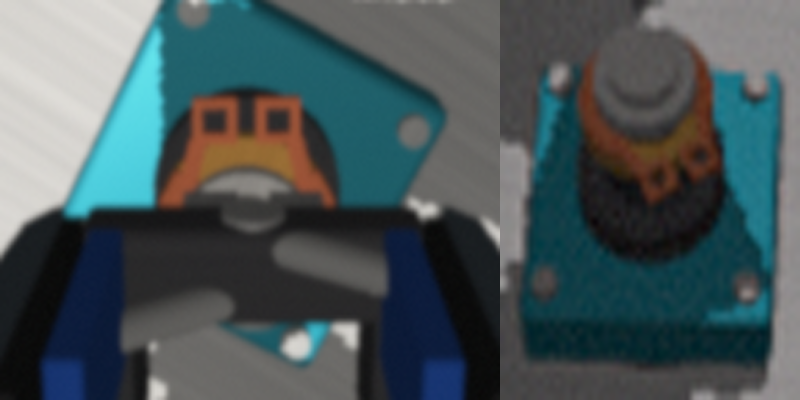

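The wrist crop shows the ring shut, with both eyes at (215,122) and (278,122). Its plane is flat, with the top at 78.9 mm against 78.9 expected. I'll return the pliers to the rest.

Emit:
move_arm --increments '[[[0.62, 2.1, -2.46, 0, 0, 0, 0], [0.62, 2.1, -2.46, 0, 0, 0, 0], [0.62, 2.1, -2.46, 0, 0, 0, 0], [0.62, 2.1, -2.46, 0, 0, 0, 0], [0.62, 2.1, -2.46, 0, 0, 0, 0], [0.62, 2.1, -2.46, 0, 0, 0, 0], [0.62, 2, -2.4, 0, 0, 0, 0], [0.62, 0, 0, 0, 0, 0, 0]]]'

```text
time_s: 16.98
ee_pos: [538.1, 124.9, 190.4]
ee_rot: [-179.4, 1.2, 32.7]
force: [-0.5, -1.4, -0.2]
gripper_width: 56.9
```

Emit:
move_arm --increments '[[[0.62, 0, 0, 0, 0, 0, 0.155], [0.62, 0, 0, 0, 0, 0, 0.155], [0.62, 0, 0, 0, 0, 0, 0.155], [0.62, 0, 0, 0, 0, 0, 0.155], [0.62, 0, 0, 0, 0, 0, 0.155], [0.62, 0, 0, 0, 0, 0, 0.14], [0.62, 0, 0, 0, 0, 0, 0]]]'

```text
time_s: 17.85
ee_pos: [533.1, 118.7, 183.0]
ee_rot: [178.7, 1.8, -21.6]
force: [-0.1, -0.0, -1.4]
gripper_width: 56.7
```

```bash
python3 -c "
from h import *
inc([544.4,119,150],-20.3)"
```

```text
t 17.85 pos [533.1 118.7 183. ] rot [178.7    1.85 -21.6 ] w 56.7 F [-0.1 -0.  -1.4] q6 123.0
shift cm [ 1.145 -0.521  3.258] turn [ 0.0223  0.0325 -0.0224]
```

Emit:
move_arm --increments '[[[0.62, 0.5, -0.25, 1, 0.022, 0.032, -0.022], [0.62, 0.6, -0.25, 1.2, 0, 0, 0], [0.62, 0, 0, 0, 0, 0, 0]]]'

```text
time_s: 18.23
ee_pos: [544.5, 117.9, 158.7]
ee_rot: [179.9, 0.1, -20.1]
force: [0.1, -0.8, -2.1]
gripper_width: 56.9
```

```bash
python3 - <<'E'
from h import *
inc([544.4,119.1,110],-20.3)
E
```

```text
t 18.23 pos [544.5 117.9 158.7] rot [ 1.7988e+02  1.3000e-01 -2.0060e+01] w 56.9 F [ 0.1 -0.8 -2.1] q6 121.0
shift cm [-0.04  -0.122  4.87 ] turn [0.0021 0.0023 0.0043]
```

Emit:
move_arm --increments '[[[0.62, -0.03, -0.1, 1.2, 0.002, 0.002, 0.004], [0.62, 0, 0, 1.4, 0, 0, 0], [0.62, 0, 0, 1.4, 0, 0, 0], [0.62, 0, 0, 0.5, 0, 0, 0], [0.62, 0, 0, 0, 0, 0, 0]]]'

```text
time_s: 18.85
ee_pos: [544.3, 119.0, 109.9]
ee_rot: [179.9, 0.1, -20.2]
force: [0.5, -0.4, -1.7]
gripper_width: 57.1
```

```bash
python3 - <<'E'
from h import *
inc([544.4,119.1,80],-20.3)
E
```

```text
t 18.85 pos [544.3 119.  109.9] rot [ 1.7994e+02  1.2000e-01 -2.0250e+01] w 57.1 F [ 0.5 -0.4 -1.7] q6 121.0
shift cm [ 0.014 -0.02   2.986] turn [0.0011 0.002  0.0009]
```

Emit:
move_arm --increments '[[[0.62, 0, 0, 0.8, 0, 0.002, 0], [0.62, 0, 0, 0.8, 0, 0, 0], [0.62, 0, 0, 0.8, 0, 0, 0], [0.62, 0, 0, 0.4, 0, 0, 0], [0.62, 0, 0, 0, 0, 0, 0]]]'

```text
time_s: 19.48
ee_pos: [544.8, 119.1, 80.6]
ee_rot: [180.0, -0.1, -20.2]
force: [-0.8, 0.4, -1.6]
gripper_width: 56.6
```

```bash
python3 - <<'E'
from h import *
inc([544.4,119.1,76.6],-20.3)
E
```

```text
t 19.48 pos [544.8 119.1  80.6] rot [ 1.7999e+02 -9.0000e-02 -2.0240e+01] w 56.6 F [-0.8  0.4 -1.6] q6 121.0
shift cm [-0.042  0.014  0.398] turn [ 0.0002 -0.0015  0.001 ]
```

Emit:
move_arm --increments '[[[0.62, -0.04, 0, 0.2, 0, 0, 0], [0.62, 0, 0, 0.12, 0, 0, 0]]]'

```text
time_s: 19.73
ee_pos: [544.8, 119.3, 77.6]
ee_rot: [-180.0, -0.1, -20.2]
force: [0.6, -0.2, -2.5]
gripper_width: 56.8
```

Emit:
move_arm --increments '[[[0.62, 0, 0, 0.07, 0, 0, 0]]]'

```text
time_s: 19.85
ee_pos: [544.9, 119.3, 77.0]
ee_rot: [-180.0, -0.1, -20.2]
force: [-0.0, -0.5, -2.0]
gripper_width: 56.7
```

```bash
python3 - <<'E'
from h import *
inc([544.4,119.1,76.6],-20.3)
E
```

```text
t 19.85 pos [544.9 119.3  77. ] rot [-1.7998e+02 -1.5000e-01 -2.0240e+01] w 56.7 F [-0.  -0.5 -2. ] q6 121.0
shift cm [-0.042  0.038  0.037] turn [-0.0004 -0.0026  0.001 ]
```

Emit:
move_arm --increments '[[[0.62, -0.03, 0, 0.06, 0, 0, 0], [0.62, 0, 0, 0.04, 0, 0, 0]]]'

```text
time_s: 20.1
ee_pos: [544.8, 119.4, 76.5]
ee_rot: [-180.0, -0.2, -20.2]
force: [-0.7, -0.1, 1.3]
gripper_width: 56.7
```

Emit:
move_arm --increments '[[[0.7, 0, 0, 0, 0, 0, 0], [0.8, 0, 0, 0, 0, 0, 0], [0.8, 0, 0, 0, 0, 0, 0]]]'

```text
time_s: 20.48
ee_pos: [545.4, 119.6, 77.0]
ee_rot: [-179.9, -0.3, -20.2]
force: [-0.5, -0.0, 0.3]
gripper_width: 73.0
```

```bash
python3 - <<'E'
from h import *
inc([544.4,119.1,76.6],-20.3)
E
```

```text
t 20.48 pos [545.4 119.6  77. ] rot [-179.91   -0.26  -20.24] w 73.0 F [-0.5 -0.   0.3] q6 122.0
shift cm [-0.079  0.078  0.035] turn [-0.0015 -0.0045  0.001 ]
```

Seated and released. I'll retreat upward, then check both places.

Emit:
move_arm --increments '[[[0.8, -0.05, 0, -1, 0, 0, 0], [0.8, 0, 0, -2, 0, 0, 0], [0.8, 0, 0, -3, 0, 0, 0], [0.8, 0, 0, -3, 0, 0, 0], [0.8, 0, 0, -3, 0, 0, 0], [0.8, 0, 0, 0, 0, 0, 0]]]'

```text
time_s: 21.22
ee_pos: [544.7, 120.0, 203.7]
ee_rot: [-179.8, -0.4, -20.2]
force: [-0.1, -0.2, -0.8]
gripper_width: 72.7
```

```bash
python3 - <<'E'
from fit import *
inc([500,-90,200],13)
f=grab('wrist','w9');W=cloud(f);hsv=cv2.cvtColor(f['color'],cv2.COLOR_RGB2HSV);H,S,V=[hsv[...,i].astype(int) for i in range(3)]
d=np.hypot(W[...,0]-544,W[...,1]-119)
P=W[(d<90)&(W[...,2]>3.5)&(W[...,2]<9)];print('rest',cv2.minAreaRect(P[:,:2].astype(np.float32)))
m=(abs(H-112)<12)&(S>120)&(d<60)&(W[...,2]>60);zt=np.percentile(W[m][:,2],97);print('handle top',zt)
t=W[m&(W[...,2]>zt-3)]
for s in(1,-1): 
    g=t[(t[:,1]-119)*s>0];print(cv2.minAreaRect(g[:,:2].astype(np.float32)),g[:,2].mean())
f=grab('scene','sc9');W=cloud(f);hsv=cv2.cvtColor(f['color'],cv2.COLOR_RGB2HSV);H,S,V=[hsv[...,i].astype(int) for i in range(3)]
d=np.hypot(W[...,0]-485.2,W[...,1]+122.5)
m=((H<13)|(H>174))&(S>110)&(d<50)&(W[...,2]>60);p=W[m];print(len(p),np.percentile(p,[5,50,95],axis=0).round(1).tolist())
E
```

```text
t 21.23 pos [544.7 120.  203.7] rot [-179.82   -0.39  -20.24] w 72.7 F [-0.1 -0.2 -0.8] q6 122.0
shift cm [ 3.065 21.249  0.327] turn [-0.0011 -0.0076 -0.5801]
rest ((544.817626953125, 118.68762969970703), (99.93109893798828, 68.88642883300781), 69.88853454589844)
handle top 116.47022915854355
((554.8670654296875, 143.686767578125), (5.234467029571533, 23.535799026489258), 70.7977294921875) 115.35953672843867
((537.1050415039062, 95.7227783203125), (5.513141632080078, 24.072189331054688), 70.52989959716797) 115.34071951917699
153 [[476.4, -144.6, 74.1], [504.6, -112.6, 78.7], [519.3, -94.5, 81.6]]
```

The pliers hang 1.6 mm from the rest's middle at full depth. Next, an unobstructed look at the ring.

Emit:
move_arm --increments '[[[0.8, 0.5, 3.5, 0, 0, 0, 0], [0.8, 0.5, 3.5, 0, 0, 0, 0], [0.8, 0.5, 3.5, 0, 0, 0, 0], [0.8, 0.5, 3.5, 0, 0, 0, 0], [0.8, 0.5, 3.5, 0, 0, 0, 0], [0.8, 0.5, 3.5, 0, 0, 0, 0], [0.8, 0, 0, 0, 0, 0, -0.15], [0.8, 0, 0, 0, 0, 0, -0.15], [0.8, 0, 0, 0, 0, 0, -0.15], [0.8, 0, 0, 0, 0, 0, -0.15], [0.8, 0, 0, 0, 0, 0, 0], [0.8, 0, 0, 0, 0, 0, 0]]]'

```text
time_s: 22.82
ee_pos: [485.7, -93.3, 182.2]
ee_rot: [-179.3, 1.9, 15.0]
force: [-0.0, -0.2, -0.1]
gripper_width: 72.8
```

```bash
python3 - <<'E'
from fit import *
f=grab('wrist','w10');np.savez('pics/w10',**f);m,zr=spindle(f,(485.2,-122.5))
W=cloud(f);d=np.hypot(W[...,0]-485.2,W[...,1]+122.5);hsv=cv2.cvtColor(f['color'],cv2.COLOR_RGB2HSV);H,S,V=[hsv[...,i].astype(int) for i in range(3)]
m=(((H<13)|(H>174))&(S>110)&(d<50)&(W[...,2]>72)&(W[...,2]<86)).astype(np.uint8)
q=W[m>0];zr=np.median(q[:,2]);print('ring z',zr,np.linalg.lstsq(np.c_[q[:,:2]-[485,-122],np.ones(len(q))],q[:,2],rcond=None)[0].round(3))
cs,h=cv2.findContours(m,cv2.RETR_CCOMP,1)
for c,hh in zip(cs,h[0]):
    if len(c)>=8: 
        x=c[:,0].mean(0);print('hole' if hh[3]>=0 else 'outer',len(c),x.round(1),ray(f,x,zr)[0].round(1))
o=max(cs,key=len)[:,0];p=ray(f,o,zr)[:,:2];r=np.hypot(*(p-[485.2,-122.5]).T);back=(p-[485.2,-122.5])@[.841,.541]<8
k=p[back&(r>22.5)];print('outer arc fit (r 26.2)',circ(k) if len(k)>5 else len(k))
cv2.imwrite('pics/m10.png',cv2.resize(f['color'][180:300,260:400,::-1],(700,600),interpolation=cv2.INTER_CUBIC))
E
```

```text
teal 5700 34.78 ((485.11114501953125, -122.3652572631836), (99.1225357055664, 98.73355865478516), 4.971795558929443)
end disc z 91.85 [[ 485.  -122.    91.8]] [ 484.91 -122.15   14.04] 103
ring top z 284.99 177 [ 80.1  80.4 285.7 286.3]
ring z 78.94298990872865 [-1.0000e-03 -1.0000e-03  7.8859e+01]
outer 176 [335.3 240.9] [ 483.9 -104.6   78.9]
hole 30 [334.6 212.9] [506.5 -97.7  78.9]
outer 191 [371.2 234.2] [ 497.1 -131.3   78.9]
hole 33 [355.9 206.2] [ 516.2 -112.5   78.9]
outer arc fit (r 26.2) [ 485.74 -118.76   28.27]
```

View pics/m10.png

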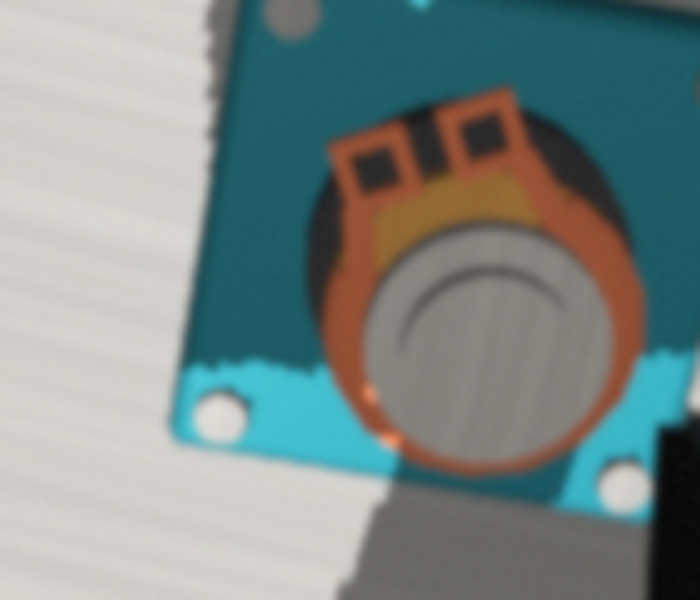

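```bash
python3 -c "
from h import *
print(monitor.state()['qvel'].round(2)); print(job.job_done())"
```

```text
[ 0.01 -0.39 -0.41 -0.01  0.08 -0.56]
the job is handed in; nothing more can be done
None
```

I spread the copper ring with the blue pliers and slid it down over the collar onto the washer. I then let it contract into the groove, hung the pliers back in their rest, and handed the job in after about 23 s of the 69 s allowed.

My last checks before handing in:
- **Ring:** it is shut, with its eyes 17.7 mm apart (18 mm is nominal when shut). Its top is at 78.9 mm, which puts its underside on the washer, and it lies flat. From the eyes, its centre is about 0.4 mm from the spindle's axis.
- **Pliers:** they hang about 1.6 mm from the rest's middle, at the same height and upright as at the start.
- **Forces:** the readings I took at the tool stayed within about 6 N while spreading, lowering and releasing the ring.

Some things did not agree or went less than perfectly:
- **Ring centre:** a circle fitted to the ring's outer edge gave a centre about 3.5 mm away and the wrong radius (28.3 mm instead of 26.2 mm). I dismissed it because the thin end hides part of the ring's rim, and relied on the eyes instead.
- **First grip:** my first grip on the pliers was about 8 mm off and 10 mm high because the arm lagged. I released and regripped before lifting.
- **Gripper opening:** at full squeeze it read 28 mm, where 30 mm was expected at the stop.
- **Bystanders:** I did not measure them again at the end. I steered clear of them and felt no contact.

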